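# Load a paint bottle into the bottle mixer through its sprung dust flap

## Robot

A 6-joint arm with a two-finger parallel gripper is mounted at the origin on the work surface. World frame = base frame: x ahead of the robot, y to its left, z up, the work surface at z = 0. Lengths are in m, angles in degrees, forces in N, time in s.
With the tool pointing down it reaches from about 0.4 to 0.825 m from the base axis. Payload 7 kg.
Tool frame: the origin (TCP) lies midway between the tips of the shut fingers; the grasp point (between the pads) lies 19 mm behind it; z points along the fingers, y is the direction in which the jaws open and shut (so a half turn about z gives the same grasp; the last joint's range is limited). The gripper opens to 88 mm and grips with 3 to 60 N. Pads are 19 mm wide; open, the fingers measure 130 mm over their backs; the gripper's body (78 mm by 193 mm) begins 47 mm behind the grasp point.
Start: joints at [81.538, 20.546, 0.682, 0, -70.136, -16.507], TCP at [0.285, 0.612, 0.227] pointing down, gripper open.
Joint ranges: [-176.03, 176.03], [-82.01, 121.73], [-58.28, 71.71], [-173.87, 95.51], [-174.79, -0.11], [-173.66, 173.66]. Speed limits (degrees/s): [136.94, 136.94, 172.46, 180, 180, 180].

## Interface

Orientations are given as a 3x3 rotation matrix whose columns are the frame's x, y, z axes.
In Python, from rig import robot gives the robot as it stands. Calls block until the motion is done:
- robot.goto(position, orientation): joint-space move of the TCP to a pose.
- robot.servo_line(position, ori=None, speed=0.15): straight line of the TCP; ori=None keeps the orientation; speed is the mean speed in m/s.
- robot.movej(angles): joint-space move.
- robot.move_gripper(opening): opening from 0.0 (shut) to 1.0 (fully open); the grip force is fixed at half the most; returns when the fingers have stopped.
- robot.dwell(seconds).
- robot.ik(position, orientation): joint angles nearest the present ones, or None.
- robot.grab_frame(name): name is "scene" or "top"; returns (picture, depth): 420x560x3 uint8, red, green, blue; 420x560 float32, m along the optical axis (not along the pixel's ray), 0 where there is no reading.
- robot.camera_info(name): a dict with "vfov" (degrees; the focal length in pixels is half the picture's height over the tangent of half this angle, whatever the lens; pixels are square), "cx", "cy" (the principal point, pixels), "view" (4x4, takes a point from world to camera coordinates). Camera axes: x right, y down, z forward; pixel columns grow to the right and rows downward; lengths in m; the calibration is good to about 2 mm. A picture is of the moment at which its call begins. camera_info takes no time and is no camera call.
A pose or a line that the arm cannot do raises robot.Unreachable and nothing moves.
- robot.job_done(): hands the job in, once; it reports no verdict.
Readings, each from a call of its own:
- robot.read_t(): time.
- robot.read_qpos(): joint angles.
- robot.read_qvel(): joint speeds.
- robot.read_effort(): joint torques, N m.
- robot.read_position(): TCP position.
- robot.read_tcp_rot(): TCP orientation.
- robot.read_force(): force on the tool from outside, world axes, zero at the start.
- robot.read_ft_torque(): the same for the moment, N m.
- robot.read_grip_width(): opening from 0.0 (shut) to 1.0 (fully open).
Only numpy, scipy, OpenCV 4.12 (cv2) and the standard library are available. Lean on these libraries where they do the work, as an engineer would, in place of code of your own. Each camera call takes 0.05 s, during which the arm holds its last target. There are 200 camera calls.

## Task

Load the tall square paint bottle into the grey bench-top bottle mixer: push it, foot first, straight down through the sprung dust flap until it stands upright and fully home on the floor of the well, then let go of it. Do not knock over the round bottle.

Things in the scene. Friction and masses are not known exactly. Their poses are not given: they have to be found in the camera images.
- tall_bottle_mid (a point): Centre of the tall square bottle: loose, upright, white plastic with paper label, 44 x 44 mm in plan, 160 mm tall, the top 20 mm a black cap 28 mm across; 0.25 kg. The point is 80 mm above its foot; z up, x and y square to its sides. Its lower 80 mm enters the well: grip the sides within 45 mm below the cap. A short square (90 mm) and a round bottle stand near it, places swapped at random.
- well_mouth (a point): Centre of the well's mouth, on top of the mixer, 110 mm above the table. The mixer is a fixed grey box 170 x 140 x 110 mm with a black strip on top; z up, x from the strip to the flap's hinge. The well is a rectangular hole 70 mm along x, 68 mm along y, 80 mm deep: at home the bottle's foot is 80 mm below this point and its upper half stands out.
- flap (a joint): Angle of the steel dust flap (66 x 64 x 3 mm) covering the mouth, 1 mm below the mixer's top: 0 shut (level), up to 1.5 as it swings down into the well about a hinge on the mouth's +x edge. A spring shuts it; the bottle's foot pushes it down with about 3 to 10 N, then it lies against the bottle's side, held open, and pushes it lightly to -x.
- round_bottle_mid (a point): Centre (half-way up) of the round bottle that must not be knocked over: loose, upright, white plastic with a black cap, 48 mm across and 135 mm tall; z is up.

How it is judged:
By the outcome, as a careful person would: the job done as asked, in the order asked, and still so for the second after the job is handed in, with the robot touching nothing.
It also fails if it takes over 38 s, if anything falls off the work surface, if the arm or the gripper's body presses on something with over 40 N, if the wrist force passes 120 N, or if a joint passes its speed limit or range.

## Working session

There is one attempt and no reset: what is moved stays moved. The work goes in short steps, each a Python script; the robot and the scene stay as the last script left them, time stands still between calls to the robot, and variables do not carry over. Pictures are saved under pics/ and viewed, about 8 in all and at most 12, crops included, and the job is handed in when it is done.

```bash
mkdir -p pics; cat > h.py <<'E'
import numpy as np, cv2
from rig import robot
def cloud(name):
    rgb,d=robot.grab_frame(name); c=robot.camera_info(name)
    f=210/np.tan(np.radians(c["vfov"])/2)
    v,u=np.mgrid[:420,:560]
    P=np.stack([(u-c["cx"])/f*d,(v-c["cy"])/f*d,d],-1)
    M=np.linalg.inv(np.array(c["view"]))
    W=P@M[:3,:3].T+M[:3,3]; W[d==0]=np.nan
    return rgb,d,W
def save(n,rgb): cv2.imwrite("pics/"+n+".png",rgb[...,::-1])
E
python3 - <<'E'
from h import *
a=cloud("scene");b=cloud("top")
np.savez("f0.npz",s=a[0],sw=a[2],t=b[0],tw=b[2])
save("s0",a[0]);save("t0",b[0])
for n in("scene","top"):
    c=robot.camera_info(n);print(n,c["vfov"],c["cx"],c["cy"],np.linalg.inv(np.array(c["view"])).round(3).tolist(),[k for k in c])
print(robot.read_t())
E
```

```text
scene 44.613857594965964 282.8082902024126 218.1847375135416 [[-0.503, 0.683, -0.53, 1.026], [0.864, 0.402, -0.302, 0.315], [0.007, -0.61, -0.793, 0.876], [0.0, 0.0, 0.0, 1.0]] ['vfov', 'cx', 'cy', 'view']
top 49.07230837743097 282.5803517830504 214.7376413396335 [[0.022, -0.981, 0.195, 0.364], [-1.0, -0.025, -0.013, 0.016], [0.018, -0.195, -0.981, 1.039], [0.0, 0.0, 0.0, 1.0]] ['vfov', 'cx', 'cy', 'view']
0.1
```

View pics/s0.png

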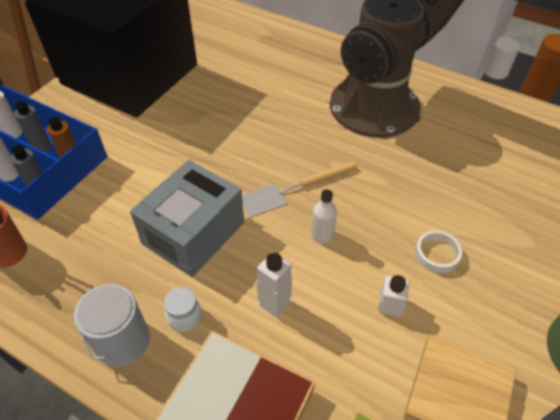

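View pics/t0.png

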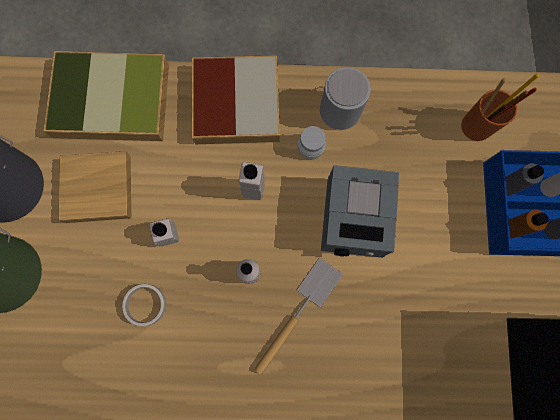

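The scene view shows the tall bottle with its cap at (274,262), the round one at (325,200) and the mixer with its flap at about (180,207). The top view shows the tall cap at (251,171), the round cap at (246,268), the flap at (364,197) and the strip at (362,232). Next I'll measure all of these.

```bash
python3 - <<'E'
from h import *
f=np.load("f0.npz")
def mm(x):return (np.array(x)*1000).round(1).tolist()
for k,img in(("sw","s"),("tw","t")):
    W=f[k];
    z=W[...,2]; 
    print(k,"table",[mm(W[p]) for p in ([(350,300),(330,60),(240,200)] if k=="tw" else [(120,250),(300,330),(200,400)])])
    X,Y=W[...,0],W[...,1]
    rois={"tall":((235,160),(266,200)),"round":((232,255),(263,287)),"mixer":((315,160),(405,260))} if k=="tw" else {"tall":((252,250),(298,320)),"round":((308,187),(340,245)),"mixer":((130,160),(245,270))}
    for n,((u0,v0),(u1,v1)) in rois.items():
        w=W[v0:v1,u0:u1].reshape(-1,3)
        bands={"tall":[(.135,.145),(.153,.168)],"round":[(.128,.142),(.03,.08)],"mixer":[(.104,.116)]}[n]
        for lo,hi in bands:
            m=(w[:,2]>lo)&(w[:,2]<hi);q=w[m]
            if len(q)<5: print(n,lo,len(q));continue
            r=cv2.minAreaRect((q[:,:2]*1000).astype(np.float32))
            print(n,(lo,hi),len(q),"mean",mm(q.mean(0)),"rect",np.round(r[0],1),np.round(r[1],1),round(r[2],1))
t=f["t"];g=t[...,::-1]
cv2.imwrite("pics/c1.png",np.hstack([cv2.resize(g[158:258,315:405],None,fx=4.5,fy=4.5,interpolation=2)[:450],cv2.resize(g[158:208,225:275],(380,450),interpolation=2)]))
E
```

```text
sw table [[211.0, -249.6, -1.0], [568.3, 159.4, 3.7], [266.5, 179.8, 2.5]]
tall (0.135, 0.145) 341 mean [637.3, 76.1, 139.4] rect [630.7  71.9] [44.5 43.8] 82.4
tall (0.153, 0.168) 208 mean [631.2, 72.4, 159.5] rect [630.2  71.7] [27.2 25.1] 30.5
round (0.128, 0.142) 109 mean [440.2, 74.5, 134.1] rect [438.1  73.9] [22.2 22.7] 79.3
round (0.03, 0.08) 365 mean [455.0, 80.5, 55.8] rect [449.5  77.5] [29.  48.4] 19.3
mixer (0.104, 0.116) 5039 mean [576.1, -159.6, 109.9] rect [ 571.1 -162.3] [143.3 171.6] 85.0
tw table [[270.9, -42.2, -4.9], [302.3, 481.6, -0.9], [507.5, 189.3, -2.1]]
tall (0.135, 0.145) 283 mean [624.3, 71.0, 139.8] rect [627.9  72. ] [43.8 44.5] 81.9
tall (0.153, 0.168) 155 mean [626.9, 71.9, 159.8] rect [627.3  72.5] [26.  26.3] 89.3
round (0.128, 0.142) 105 mean [435.9, 74.1, 135.3] rect [436.7  74.6] [21.8 21.5] 1.6
round (0.03, 0.08) 41 mean [421.7, 61.8, 60.1] rect [425.6  65.3] [21.1 46.9] 41.3
mixer (0.104, 0.116) 5324 mean [567.0, -161.2, 110.1] rect [ 569.2 -161.8] [140.8 170.9] 85.1
```

View pics/c1.png

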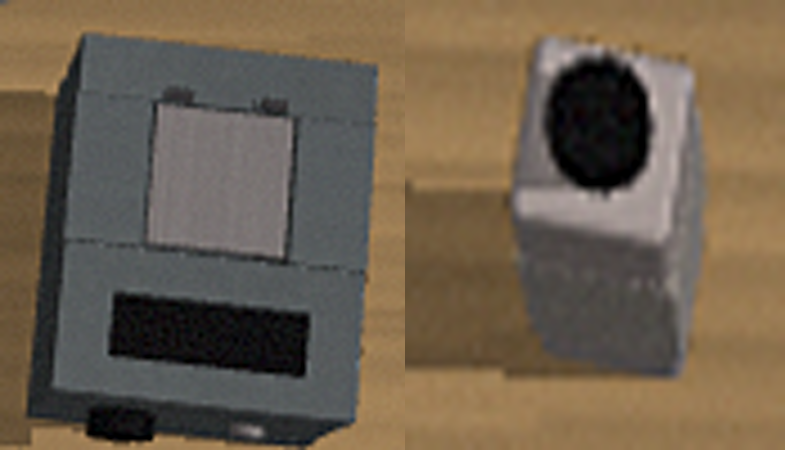

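The enlarged crop shows the flap corners at (157,103), (297,117), (285,258) and (147,243), with the hinge at the top, away from the strip. The seams at about y=105 and y=255 mark the well's ends. The box is turned about -5° and the bottle about -8°. Next I'll locate the well and check the arm's clearances.

```bash
cat >> h.py <<'E'
def ray(name,u,v,z):
    c=robot.camera_info(name);f=210/np.tan(np.radians(c["vfov"])/2);M=np.linalg.inv(np.array(c["view"]))
    d=M[:3,:3]@[(u-c["cx"])/f,(v-c["cy"])/f,1];return M[:3,3]+d*(z-M[2,3])/d[2]
def R(deg):  # tool down, tool y (jaws) along yaw deg
    a=np.radians(deg);y=np.array([np.cos(a),np.sin(a),0]);z=np.array([0,0,-1.]);return np.column_stack([np.cross(y,z),y,z])
E
python3 - <<'E'
from h import *
P=[ray("top",315+(x-1.75)/4.5,158+(y-1.75)/4.5,.109) for x,y in((157,103),(297,117),(285,258),(147,243))]
for p in P:print(p.round(4))
m=np.mean(P,0);print("flap centre",m.round(4),[np.linalg.norm(P[i]-P[(i+1)%4]).round(4) for i in range(4)])
a=np.radians(-5);ex=np.array([np.cos(a),np.sin(a),0]);print("hinge dir yaw",np.degrees(np.arctan2(*((P[0]+P[1]-P[2]-P[3])[[1,0]]))))
b=np.array([.570,-.162,.11]);print("flap rel box",(m-b)@ex,(m-b)@np.array([-ex[1],ex[0],0]))
W=np.load("f0.npz")["tw"]
print("can/jar z",np.nanmax(W[70:130,320:370],(0,1)).round(3),np.nanmin(W[70:100,330:365,0]).round(3),np.nanmax(W[130:155,300:325],(0,1)).round(3))
for y in(-8,172):
    for p,d in(((.6285,.072,.099),0),((.6285,.072,.24),0),((.59,-.165,.24),3)): 
        q=robot.ik(p,R(y+d));print(y,None if q is None else np.round(q,1))
E
```

```text
[ 0.6258 -0.1346  0.109 ]
[ 0.6208 -0.2     0.109 ]
[ 0.5536 -0.1931  0.109 ]
[ 0.559  -0.1296  0.109 ]
flap centre [ 0.5898 -0.1643  0.109 ] [np.float64(0.0656), np.float64(0.0676), np.float64(0.0638), np.float64(0.067)]
hinge dir yaw -5.043952906998611
flap rel box 0.01990131533215309 -0.0005809548003493048
can/jar z [ 0.942 -0.076  0.129] 0.801 [ 0.781 -0.032  0.071]
-8 [ 24.2  22.6 -14.1   0.  -53.3 147.8]
-8 [ 24.2  16.1  -3.9   0.  -70.  147.8]
-8 [  2.6  14.3  -6.4   0.  -69.3 172.4]
172 [ 24.2  22.6 -14.1   0.  -53.3 -32.2]
172 [ 24.2  16.1  -3.9   0.  -70.  -32.2]
172 [  2.6  14.3  -6.4   0.  -69.3  -7.6]
```

Everything agrees: the flap measures 66 x 64 mm and the well centre is at about (0.590, -0.164) with yaw -5°. Now the grasp.

```bash
python3 - <<'E'
from h import *
o=R(172)
robot.goto([.629,.072,.24],o)
robot.servo_line([.629,.072,.099],speed=.12)
print(robot.read_t(),robot.read_position(),robot.read_force())
robot.move_gripper(0.0)
print(robot.read_t(),"grip",robot.read_grip_width()*88,robot.read_force())
robot.servo_line([.629,.072,.25],speed=.12)
print(robot.read_t(),"grip",robot.read_grip_width()*88,robot.read_force())
a=cloud("scene");save("s1",a[0]);np.save("s1w.npy",a[2])
b=cloud("top");save("t1",b[0]);np.save("t1w.npy",b[2])
cv2.imwrite("pics/g1.png",cv2.resize(a[0][130:340,190:400,::-1],None,fx=2.8,fy=2.8,interpolation=2))
E
```

```text
3.7083 [0.62952615 0.07218302 0.09982661] [-0.13024279 -0.0775538   0.18419937]
4.4833 grip 44.09749376074132 [-0.78922014 -0.80873267  0.15560836]
5.8917 grip 43.721663304586016 [ 0.55674561  0.05759823 -0.93557501]
```

View pics/g1.png

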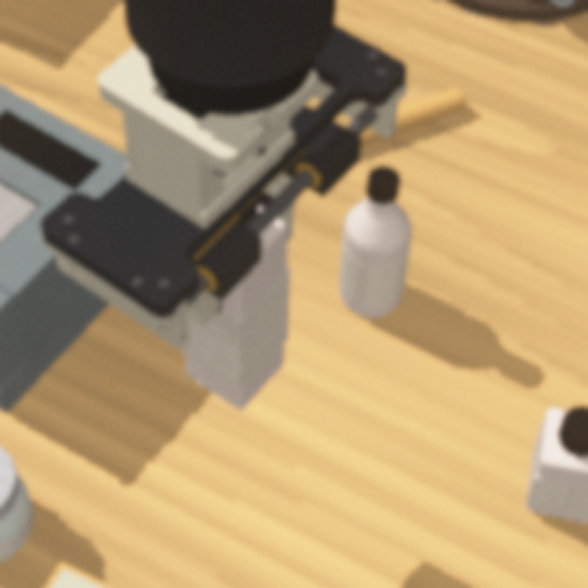

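The crop shows the bottle held upright, with its foot at (240,400), and the round bottle undisturbed. Next I'll carry it over and descend in steps, watching the forces.

```bash
python3 - <<'E'
from h import *
o=R(175); x,y=.587,-.1635
robot.servo_line([x,y,.25],o,speed=.15)
robot.dwell(.2)
print(robot.read_t(),robot.read_position().round(4),robot.read_force().round(1))
for z in(.22,.205,.19,.17,.15,.14,.134):
    robot.servo_line([x,y,z],speed=.06); F=robot.read_force()
    print(z,round(robot.read_t(),2),robot.read_position().round(4),F.round(1),robot.read_ft_torque().round(2),round(robot.read_grip_width()*88,1))
    if abs(F[2])>25 or np.hypot(*F[:2])>15: print("STOP");break
a=cloud("scene");cv2.imwrite("pics/p1.png",cv2.resize(a[0][110:290,90:290,::-1],None,fx=3,fy=3,interpolation=2))
E
```

```text
7.9333 [ 0.5871 -0.163   0.25  ] [-0.8 -0.  -2. ]
0.22 8.58 [ 0.5871 -0.1636  0.2199] [-0.5 -0.1 -1.4] [ 0.07 -0.09  0.04] 44.1
0.205 8.98 [ 0.5868 -0.1635  0.2049] [-0.3  0.1  0.5] [0.34 0.36 0.01] 43.9
0.19 9.38 [ 0.5857 -0.1634  0.1887] [-2.6  1.  -1.4] [0.22 1.12 0.05] 44.0
0.17 9.87 [ 0.5864 -0.1635  0.1692] [-1.4  0.3 -2.6] [0.19 0.78 0.04] 44.0
0.15 10.35 [ 0.5866 -0.1635  0.1494] [-0.8 -1.2 -2. ] [0.15 0.47 0.06] 43.9
0.14 10.67 [ 0.5865 -0.1634  0.1393] [-0.3  0.4 -3.2] [0.15 0.46 0.02] 44.1
0.134 10.92 [ 0.5866 -0.1635  0.1335] [-0.9  0.1 -3.4] [0.16 0.52 0.  ] 43.9
```

View pics/p1.png

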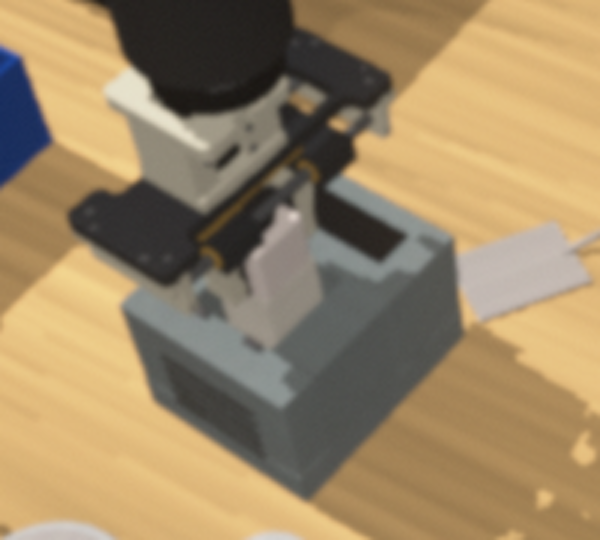

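The picture shows the bottle in the well and upright, with the finger tips clear of the mixer's top. Now I'll feel for the floor.

```bash
python3 - <<'E'
from h import *
x,y=.587,-.1635
z=.133
while z>.120:
    z-=.001; robot.servo_line([x,y,z],speed=.02); F=robot.read_force()
    print(round(z,4),robot.read_position()[2].round(4),F.round(1),robot.read_ft_torque().round(2))
    if F[2]>10: break
robot.dwell(.2);print(robot.read_force().round(1),robot.read_t())
E
```

```text
0.132 0.1319 [-0.3 -0.5 -3.9] [ 0.16  0.48 -0.  ]
0.131 0.1311 [-1.8  0.3 -2.2] [0.11 0.41 0.02]
0.13 0.1299 [-1.4  0.  -2.1] [0.15 0.47 0.03]
0.129 0.1289 [-1.3  0.1 -2.1] [ 0.12  0.35 -0.04]
0.128 0.1288 [-4.   2.2  5.5] [ 0.58  1.52 -0.  ]
0.127 0.1288 [-6.   2.4 11.8] [ 1.07  2.58 -0.04]
[-5.6  2.4 12.9] 12.6667
```

The floor is felt at TCP z = 0.1288, against 0.130 expected. Next I ease off, release, retreat and check.

```bash
python3 - <<'E'
from h import *
x,y=.587,-.1635
robot.servo_line([x,y,.1285],speed=.02); print(robot.read_force().round(1))
robot.move_gripper(1.0); robot.dwell(.3)
robot.servo_line([x,y,.27],speed=.12)
robot.servo_line([.60,.2,.30],speed=.2)
robot.dwell(.3);print(robot.read_t(),robot.read_force().round(1))
a=cloud("scene");b=cloud("top")
for n,(g,d,W) in(("scene",a),("top",b)):
    X,Y,Z=W[...,0],W[...,1],W[...,2]
    m=(abs(X-.588)<.06)&(abs(Y+.164)<.06)
    for lo,hi in((.163,.176),(.18,.2)):
        q=W[m&(Z>lo)&(Z<hi)];r=cv2.minAreaRect((q[:,:2]*1000).astype(np.float32));print(n,lo,len(q),np.nanmedian(q[:,2]).round(4),np.round(r[0],1),np.round(r[1],1),round(r[2],1))
    q=W[(abs(X-.438)<.04)&(abs(Y-.074)<.04)&(Z>.125)&(Z<.15)];print("round top",len(q),q.mean(0).round(4) if len(q) else 0)
cv2.imwrite("pics/e1.png",np.hstack([cv2.resize(a[0][130:290,110:250,::-1],(394,450),interpolation=2),cv2.resize(b[0][150:270,310:415,::-1],(394,450),interpolation=2)]))
E
```

```text
[-2.   1.9  3.7]
17.725 [-1.  -0.9  0.1]
scene 0.163 317 0.1696 [ 589.4 -163.9] [46.1 45. ] 85.0
scene 0.18 186 0.1896 [ 590.3 -163.9] [28.5 25.4] 77.5
round top 91 [0.4389 0.0734 0.1344]
top 0.163 310 0.1696 [ 587.1 -163.2] [44.1 44.4] 86.4
top 0.18 176 0.1899 [ 586.7 -163.3] [26.1 26.7] 8.6
round top 108 [0.4357 0.074  0.1349]
```

View pics/e1.png

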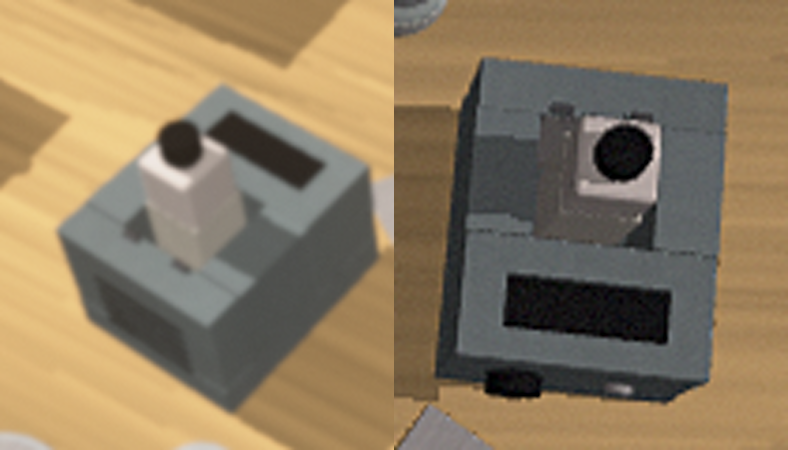

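The pictures show the bottle standing upright in the well. Its cap top is at 0.190 m and its shoulder at 0.170 m, both as expected for fully home. The round bottle is still standing.

```bash
python3 -c "
from rig import robot
robot.job_done();print(robot.read_t())"
```

```text
the job is handed in; nothing more can be done
the job is handed in; nothing more can be done
```

The tall bottle is standing upright and fully home in the mixer's well, released, and the job is handed in. The last clock reading was 17.7 s of the 38 s allowed.

I gripped it just below the cap and pushed it foot first through the flap. I felt the floor at TCP height 0.1288 m (0.130 m expected), with about 13 N at most, then let go and backed the arm away.

**Last checks, from both cameras:**
- **Bottle height:** the cap top is at 0.190 m and the shoulder at 0.170 m, which is what fully home requires.
- **Upright:** the cap and shoulder centres agree to within 1 mm.
- **Round bottle:** it is still standing where it was, with its top at about 0.135 m.

The two cameras disagreed by 2 to 3 mm in x throughout, about their stated accuracy. No check failed.

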